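Load a driver board under the sprung arm of a soldering cradle

TASK

Put the green board with the black heatsink into the blue soldering cradle: nose it down beneath the orange sprung hold-down arm so that it pushes the arm back, go on until you feel the stop bar, lower its heatsink end into the pocket behind the two steel clips, slide it home under the clips, and let it go with the arm bearing down on it. It must lie flat and fully home against the wall under the clips; do not ram it, and leave the other things on the bench alone.

Things in the scene. Friction and masses are not known exactly. Their poses are not given: they have to be found in the camera images.
- board: Green board to load: stiff plate 120 (x) x 80 (y) x 6 (z) mm, 0.15 to 0.3 kg. Origin: centre of its underside, z up out of the green face. The end at x = +60 mm, with a copper pad centred at x = +45 mm, goes under the sprung arm; the heatsink end at x = -60 mm goes under the clips. It starts flat on the bench, left or right of the cradle.
- heatsink (a point): Centre of the board's black heatsink, its handle: a block 32 (x) x 24 (y) x 30 (z) mm, to be gripped across y. It stands on the green face, centred at x = -32 mm, y = 0 in the board's frame, from z = 6 to 36 mm; this point is at z = 21 mm.
- cradle: Blue cradle fixed to the bench, yaw within 0.3 rad. Origin: centre of its underside; x from the clip end (nearer the robot) to the arm end, z up. Plate x -82 to +114 mm, 116 mm wide; its flat top (bed) is 20 mm above the bench. Pocket on the bed: from an end wall at x = -66 mm to a stop bar at +65.5 to +74 mm; y +-42.5 mm, between side rails 5 mm high.
- clips (a point): Midway between the tips of the two fixed steel clips, at their underside: x = -58 mm, y = 0, 8.5 mm above the bed in the cradle's frame. Clips at y = +-29 mm, 16 mm wide, reach 8 mm over the pocket from its 8 mm high end wall (face at x = -66 mm); tops 14.5 mm above the bed. The board passes over them tilted 13 to 18 degrees, arm end low, is laid flat beyond, and drawn back.
- stop_scale (a point): A fixed mark on the bed at x = +65.5 mm, y = 0 in the cradle's frame: the nearest setting of the aluminium stop bar (80 mm wide, 10 mm high, 8 mm thick) across the arm end of the pocket. It is clamped with its face 0 to 8.5 mm beyond this mark, where is not known: feel for it. With the board's far edge within 1 or 2 mm of the bar its other end is clear of the clips.
- nest (a point): Where the centre of the board's underside must end: on the bed, at x = -6 mm, y = 0 in the cradle's frame, axes as the cradle's; the board's x axis must point along its x axis.
- holddown: Orange hold-down arm, sprung, 20 mm wide. Origin: on its pivot, at x = +98 mm, 6 mm above the bed in the cradle's frame; axes as the cradle's at rest; a positive turn about y lifts it, up to 0.9 rad. The spring presses the nose down with about 4 N, 0.17 N more per mm of lift. The arm runs 25 to 31 mm above the bed and is 25 mm clear of it between nose and pivot.
- nose (a point): Lowest point of the arm's slippery white nose: at rest at x = +39 mm in the cradle's frame, 2 mm above the bed. Before it a polished toe plate, 24 mm wide, slopes up at 30 degrees to a free edge at x = +9 mm, about 19 mm above the bed. A board edge pushed along the bed to +x meets this slope and lifts the arm (up to about 8 N). In the end the nose bears on the copper pad.
- blue_board: Bystander: blue board, 120 x 80 x 6 mm, with a white connector block instead of a heatsink, not to be used; on the other side of the cradle from the green one. Origin: centre of its underside.
- multimeter: Bystander: yellow handheld multimeter lying on its back, 170 x 85 x 36 mm. Origin: centre of its underside.
- flux_bottle: Bystander: small amber bottle with a black cap, 28 mm across, 65 mm tall. Origin: centre of its underside.
- spool: Bystander: standing blue spool, 54 mm across, 46 mm tall. Origin: centre of its underside.
- pliers: Bystander: red-handled pliers lying flat, about 155 mm long. Origin: centre of its underside.
- parts_tray: Bystander: grey four-compartment tray, 100 x 70 x 25 mm. Origin: centre of its underside.
- screwdriver: Bystander: yellow-handled screwdriver lying flat, 160 mm long. Origin: centre of its underside.
Things that resemble listed ones, but are neither listed nor needed, are in the scene too. What is shaped like the board but purple is not meant.

How it is judged:
By the outcome, as a careful person would: the job done as asked, in the order asked, and still so for the second after the job is handed in, with the robot touching nothing.
It also fails if it takes over 48 s, if anything falls off the work surface, if the arm or the gripper's body presses on something with over 40 N, if the wrist force passes 120 N, or if a joint passes its speed limit or range.

ROBOT

A 6-joint arm with a two-finger parallel gripper is mounted at the origin on the work surface. World frame = base frame: x ahead of the robot, y to its left, z up, the work surface at z = 0. Lengths are in mm, angles in rad, forces in N, time in s.
With the tool pointing down it reaches from about 325 to 875 mm from the base axis. Payload 4.4 kg.
Tool frame: the origin (TCP) lies on the centre line of the jaws, within the pads' length; the fingertips stand ahead of it and the grasp point (between the pads) lies 6 mm ahead of it (ctrl.tcp_to_tips is the z of the fingertips in the tool frame, in mm); z points along the fingers, y is the line along which they close (so a half turn about z gives the same grasp; the last joint's range is limited). The gripper opens to 85 mm and grips with 20 to 120 N. Pads are 22 mm wide; open, the fingers measure 114 mm over their backs; the gripper's body (76 mm by 85 mm) begins 54 mm behind the grasp point. The pads swing forward as they close: fully open they stand 13 mm farther back than shut.
Start: joints at [1.006, 0.207, 1.542, -0, 1.393, -0.15], TCP at [231.739, 526.236, 256.282] pointing down, gripper open.
Joint ranges: [-2.73, 2.73], [-0.86, 2.22], [0.23, 2.46], [-1.11, 4.25], [0.08, 2.63], [-2.82, 2.82]. Speed limits (rad/s): [2.79, 2.79, 3.14, 3.14, 3.14, 3.14].

INTERFACE

Orientations are given as a 3x3 rotation matrix whose columns are the frame's x, y, z axes.
In Python, from plant import ctrl, sensors, optics gives the robot as it stands. Calls block until the motion is done:
- ctrl.move_ptp(position, orientation): joint-space move of the TCP to a pose.
- ctrl.move_l(position, rot=None, vel=150, threshold=None): straight line of the TCP; rot=None keeps the orientation; vel is the mean speed in mm/s. With threshold (N) it stops when the force on the tool has changed by that much, and returns True; else False.
- ctrl.set_joints(angles): joint-space move.
- ctrl.gripper_to(opening, force=None): finger opening in mm; force is the grip in N (None keeps the last); returns when the fingers have stopped.
- ctrl.hold(seconds).
- ctrl.solve_ik(position, orientation): joint angles nearest the present ones, or None.
- sensors.read_state(): the state.
- optics.grab_frame(name): name is "scene" or "top" or "wrist"; returns (picture, depth): 400x640x3 uint8, red, green, blue; 400x640 float32, mm along the optical axis (not along the pixel's ray), 0 where there is no reading.
- optics.camera_params(name): a dict with "mtx" (3x3 intrinsics, pixels), "R" (3x3) and "t" (3): a world point X has camera coordinates R X + t; the wrist camera has in their place "T_tool_cam" (4x4, takes a point from camera to tool coordinates, whose origin is the TCP and whose axes are the flange's). Camera axes: x right, y down, z forward; pixel columns grow to the right and rows downward; lengths in mm; the calibration is good to about 2 mm. The wrist camera is an equidistant fisheye: a pixel r from the principal point sees the ray r / f radians off the axis. A picture is of the moment at which its call begins: read the wrist's pose just before it. camera_params takes no time and is no camera call.
A pose or a line that the arm cannot do raises ctrl.MotionError and nothing moves.
- ctrl.finish_job(): hands the job in; it is judged then, once.
The state is a dict: "t": time; "q": joint angles; "qvel": joint speeds; "tau": joint torques, N m; "eef_pos": TCP position; "eef_rot": TCP orientation; "force": force on the tool from outside, world axes, zero at the start; "wrist_torque": the same for the moment, N m; "grip_width": finger opening in mm; "grasp_force": force on a finger pad.
Only numpy, scipy, OpenCV 4.12 (cv2) and the standard library are available. Lean on these libraries where they do the work, as an engineer would, in place of code of your own. Each camera call takes 0.05 s, during which the arm holds its last target. There are 200 camera calls.

## Working session

There is one attempt and no reset: what is moved stays moved. The work goes in short steps, each a Python script; the robot and the scene stay as the last script left them, time stands still between calls to the robot, and variables do not carry over. Pictures are saved under pics/ and viewed, at most 10 in all, crops included, and the job is handed in when it is done.

```bash
ls; mkdir -p pics; python3 - <<'E'
from plant import ctrl,sensors,optics
import cv2,numpy as np
for n in("top","scene"):
    im,d=optics.grab_frame(n); np.savez(n+"0.npz",im=im,d=d); cv2.imwrite(f"pics/{n}0.png",im[:,:,::-1])
    p=optics.camera_params(n); print(n,p)
print(sensors.read_state()["t"],ctrl.tcp_to_tips)
E
```

```text
pics
top {'mtx': array([[459.21483344,   0.        , 316.01530836],
       [  0.        , 459.21483344, 208.87374993],
       [  0.        ,   0.        ,   1.        ]]), 'R': array([[-0.00187678, -0.99999622,  0.00200746],
       [-0.99683669,  0.00171134, -0.07945867],
       [ 0.07945493, -0.00215023, -0.99683614]]), 't': array([ -57.04056858,  555.75813319, 1208.94193244])}
scene {'mtx': array([[409.31114642,   0.        , 319.8838569 ],
       [  0.        , 409.31114642, 207.85391061],
       [  0.        ,   0.        ,   1.        ]]), 'R': array([[ 0.16932281,  0.98545787,  0.01423248],
       [ 0.72542095, -0.11484137, -0.67865743],
       [-0.66715383,  0.12523673, -0.73431705]]), 't': array([ -51.9439601 , -363.68683434, 1481.30862288])}
0.1 25.0
```

View pics/top0.png

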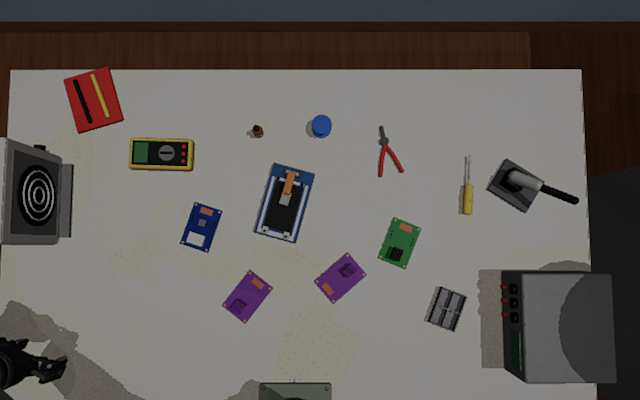

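View pics/scene0.png

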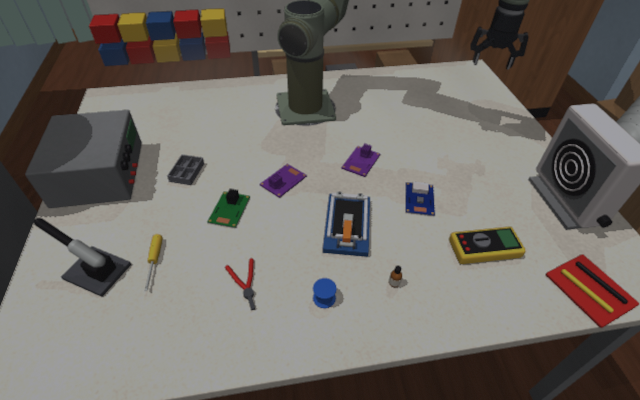

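The top view shows the green board at about (400,243), with its heatsink at (396,254) and copper pad at (405,227). The cradle is at (285,203) with its orange arm pointing up. Next I take coarse poses from depth.

```bash
cat > h.py <<'E'
import numpy as np,cv2
from plant import ctrl,sensors,optics
def world(n,d):
    p=optics.camera_params(n);K=p["mtx"];v,u=np.mgrid[:400,:640]
    c=np.stack([(u-K[0,2])/K[0,0]*d,(v-K[1,2])/K[1,1]*d,d],-1)
    return (c-p["t"])@p["R"]
def wristworld(d,pos,R):
    p=optics.camera_params("wrist");K=p["mtx"];T=p["T_tool_cam"];v,u=np.mgrid[:400,:640]
    x=(u-K[0,2])/K[0,0];y=(v-K[1,2])/K[1,1];r=np.hypot(x,y)+1e-9
    k=np.tan(np.minimum(r,1.5))/r
    c=np.stack([x*k*d,y*k*d,d],-1)
    return (c@T[:3,:3].T+T[:3,3])@R.T+pos
def grabw(name):
    s=sensors.read_state();im,d=optics.grab_frame("wrist")
    cv2.imwrite(f"pics/{name}.png",im[:,:,::-1])
    W=wristworld(d,np.array(s["eef_pos"]),np.array(s["eef_rot"]));np.savez(name+".npz",im=im,d=d,W=W)
    return im,d,W
def down(yaw,tilt=0):
    # board frame yaw -> tool: y tool across board y, z down; tilt>0: +x end low
    c,s=np.cos(yaw),np.sin(yaw);Z=np.array([[c,-s,0],[s,c,0],[0,0,1]])
    c,s=np.cos(tilt),np.sin(tilt);Y=np.array([[c,0,s],[0,1,0],[-s,0,c]])
    return Z@Y
FLIP=np.diag([1.,-1,-1])
E
python3 - <<'E'
from h import *
z=np.load("top0.npz");im,d=z["im"],z["d"];W=world("top",d)
hsv=cv2.cvtColor(im,cv2.COLOR_RGB2HSV)
def rect(m,lab):
    P=W[m];r=cv2.minAreaRect(P[:,:2].astype(np.float32));print(lab,m.sum(),r,"z",np.percentile(P[:,2],[5,50,95]))
roi=np.zeros((400,640),bool);roi[205:280,365:435]=1
g=roi&(W[...,2]>3)&(W[...,2]<60); rect(g&(hsv[...,1]>90)&(hsv[...,0]>40)&(hsv[...,0]<85),"green")
hs=g&(W[...,2]>28);print("hs",hs.sum(),W[hs].mean(0))
cu=g&(hsv[...,0]<20)&(hsv[...,1]>80);print("cu",cu.sum(),W[cu].mean(0))
roi[:]=0;roi[155:250,245:322]=1
rect(roi&(hsv[...,0]>100)&(hsv[...,0]<125)&(hsv[...,1]>120)&(d>0),"cradle")
o=roi&(hsv[...,0]<20)&(hsv[...,1]>120);print("or",o.sum(),W[o].mean(0))
print(optics.camera_params("wrist"))
print(sensors.read_state()["eef_rot"])
E
```

```text
green 904 ((464.9154052734375, -282.74481201171875), (78.11274719238281, 117.4400863647461), 67.80657958984375) z [ 3.4183931   6.36545275 11.16039946]
hs 91 [ 436.26865283 -271.57835559   34.33782786]
cu 66 [ 504.65127167 -299.15018733    6.60834185]
cradle 801 ((573.0742797851562, 28.073837280273438), (114.3291015625, 193.58229064941406), 74.39926147460938) z [15.82059015 19.93110969 24.48611222]
or 196 [615.88422545  15.88265235  52.04693471]
{'mtx': array([[309.70691629,   0.        , 318.00414401],
       [  0.        , 309.70691629, 203.40343968],
       [  0.        ,   0.        ,   1.        ]]), 'T_tool_cam': array([[-1.08707762e-04, -9.49661630e-01, -3.13277475e-01,
         8.12481786e+01],
       [ 9.99999917e-01,  1.98640097e-05, -4.07216768e-04,
         4.02518296e-01],
       [ 3.92941087e-04, -3.13277494e-01,  9.49661549e-01,
        -1.17149952e+02],
       [ 0.00000000e+00,  0.00000000e+00,  0.00000000e+00,
         1.00000000e+00]])}
[[-9.15211581e-01  4.02972040e-01 -1.13890550e-03]
 [ 4.02973524e-01  9.15209876e-01 -1.79520137e-03]
 [ 3.18921601e-04 -2.10193784e-03 -9.99997740e-01]]
```

```bash
cat >> h.py <<'E'
FLIP=np.diag([-1.,1,-1])
E
python3 - <<'E'
from h import *
cy=-0.272;by=-0.385
ctrl.move_ptp([530,38,200],down(cy)@FLIP); grabw("wc")
ctrl.move_ptp([400,-256,180],down(by)@FLIP); grabw("wb")
s=sensors.read_state();print(s["t"],s["q"],s["force"])
a=[cv2.imread(f"pics/{n}.png") for n in("wc","wb")]
cv2.imwrite("pics/w2.png",cv2.resize(np.vstack(a),(480,600)))
E
```

```text
3.4917 [-7.49804519e-01  7.35887151e-02  1.86012729e+00  4.14283566e-04
  1.20761178e+00 -1.93736807e+00] [ 0.11846129 -1.08055705  0.25399773]
```

View pics/w2.png

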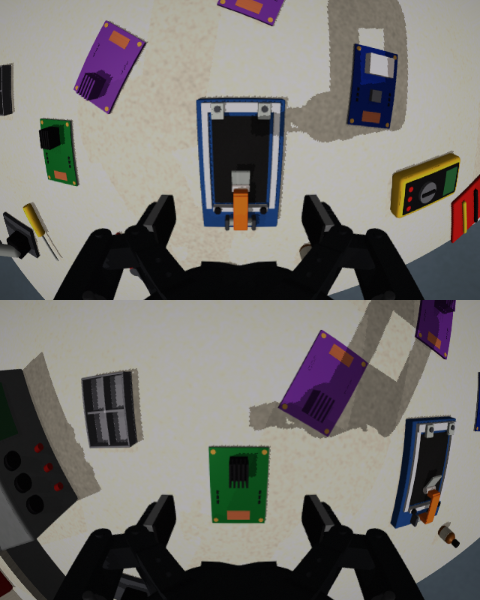

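The top half shows the cradle: clips at (215,108) and (263,108), orange arm at (240,210). The bottom half shows the green board centred at (238,484), with its heatsink towards the robot. Both views are unobstructed, so I fit poses from them.

```bash
python3 - <<'E'
from h import *
def load(n):
    z=np.load(n+".npz");return z["im"],z["W"],cv2.cvtColor(z["im"],cv2.COLOR_RGB2HSV)
def rect(P,l):
    r=cv2.minAreaRect(P[:,:2].astype(np.float32));print(l,len(P),r,np.percentile(P[:,2],[5,50,95]))
im,W,h=load("wb")
roi=np.zeros((400,640),bool);roi[185:305,270:365]=1
g=roi&(h[...,0]>40)&(h[...,0]<85)&(h[...,1]>90)&(W[...,2]>2)&(W[...,2]<12)
pad=roi&(W[...,2]>3)&(W[...,2]<10); print("table z",np.median(W[180:190,260:270,2]))
rect(W[g],"green");rect(W[pad],"board")
hs=roi&(W[...,2]>32)&(W[...,2]<42);rect(W[hs],"hs")
cu=roi&(h[...,0]<20)&(h[...,1]>80);rect(W[cu],"cu")
im,W,h=load("wc")
roi[:]=0;roi[120:310,250:390]=1
b=roi&(h[...,0]>100)&(h[...,0]<125)&(h[...,1]>120)&(W[...,2]>15)&(W[...,2]<24)
rect(W[b],"cradle")
u=np.array([np.cos(-.272),np.sin(-.272)]);v=np.array([-u[1],u[0]])
O=np.array([557.6,32.4]);q=W[...,:2]-O;X=q@u;Y=q@v;Z=W[...,2]
np.savez("loc.npz",X=X,Y=Y,Z=Z)
w=roi&(h[...,1]<60)&(h[...,2]>130)&(Z>20)&(Z<40)
rect(W[w&(Z<30)&(abs(X)<75)],"rails/white")
cl=roi&(Z>30.5)&(Z<40)&(X<-45);
for s in(-1,1):
    k=cl&(Y*s>0);print("clip",k.sum(),X[k].min(),X[k].max(),Y[k].min(),Y[k].max(),Z[k].mean())
o=roi&(h[...,0]<20)&(h[...,1]>150)&(Z>20);rect(W[o],"orange")
t=roi&(X>0)&(X<45)&(abs(Y)<14)&(Z>24)&(h[...,1]<60);print("toe",X[t].min(),X[t].max(),Y[t].min(),Y[t].max())
bed=roi&(abs(X+20)<15)&(abs(Y)<20);print("bed",np.median(Z[bed]))
E
```

```text
table z -0.4499062377727796
green 6000 ((463.103759765625, -280.5680847167969), (79.95836639404297, 119.81590270996094), 67.62215423583984) [4.43773995 5.59677998 6.71434026]
board 6606 ((462.7469482421875, -280.5203857421875), (81.34973907470703, 120.2055892944336), 67.85122680664062) [4.49034524 5.63485386 6.77153122]
hs 575 ((433.618896484375, -268.45635986328125), (23.985836029052734, 33.64713668823242), 67.25470733642578) [33.39583381 35.53056614 36.70229968]
cu 428 ((463.75311279296875, -281.3681335449219), (73.5511474609375, 113.25190734863281), 67.13589477539062) [4.97318376 5.98181057 7.04005756]
cradle 4545 ((571.334716796875, 30.46953582763672), (115.00503540039062, 194.7934112548828), 74.4396743774414) [18.40502103 19.57457815 20.75511572]
rails/white 2434 ((557.1818237304688, 30.863136291503906), (108.90045166015625, 149.9538116455078), 74.44151306152344) [23.5210742  24.91409329 28.92124956]
clip 365 -79.70915816603376 -60.0219045157957 -35.19800422134415 -19.31118927950877 34.55226804111762
clip 371 -79.94857811106587 -60.17965323352363 22.906897043776237 38.99983260521579 34.39101886247042
orange 1056 ((551.4486694335938, 37.59014129638672), (21.516082763671875, 204.2858123779297), 74.02837371826172) [38.69661881 50.30630422 51.54432995]
toe 6.711287222141537 41.19340893155841 -10.06567895997404 13.750424493552314
bed 19.884890482494825
```

```bash
python3 - <<'E'
from h import *
R=down(-0.3887)@FLIP
ctrl.move_l([433.4,-268.4,70],R,vel=200)
print(ctrl.move_l([433.4,-268.4,34],vel=60,threshold=8))
ctrl.gripper_to(20,80); s=sensors.read_state();print(s["t"],s["grip_width"],s["grasp_force"],s["force"],s["eef_pos"])
ctrl.move_l([433.4,-268.4,130],vel=100); ctrl.hold(.2)
im,d,W=grabw("wg");s=sensors.read_state();print(s["t"],s["grip_width"],s["grasp_force"],s["force"])
p=np.array(s["eef_pos"]);T=(W-p)@np.array(s["eef_rot"])  # tool coords
h=cv2.cvtColor(im,cv2.COLOR_RGB2HSV)
g=(h[...,0]>40)&(h[...,0]<85)&(h[...,1]>90)&(T[...,2]>15)&(T[...,2]<45)&(np.hypot(T[...,0],T[...,1])<140)
P=T[g];A=np.c_[P[:,:2],np.ones(len(P))];k=np.linalg.lstsq(A,P[:,2],rcond=None)[0]
print("plane",k,cv2.minAreaRect(P[:,:2].astype(np.float32)),P[:,:2].min(0),P[:,:2].max(0),len(P))
E
```

```text
False
5.5583 22.70295021228852 80.06311297416687 [-0.38018062  0.03489482  2.59075385] [ 433.72738659 -268.72717235   34.45873618]
6.9167 22.284096556928702 79.66286659240723 [ 1.20468237  0.24864978 -2.03740353]
plane [-1.58449852e-03 -2.30190359e-04  2.90004174e+01] ((-20.637847900390625, 0.32611083984375), (97.7221450805664, 79.97325134277344), 0.15958784520626068) [-69.49564953 -39.60223418] [28.33102223 40.37034532] 8688
```

View pics/wg.png

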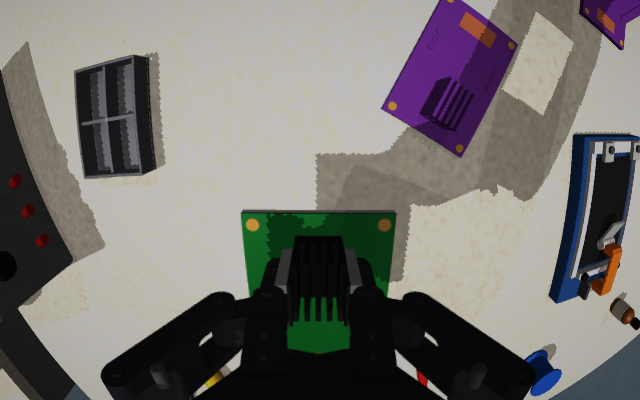

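The board is held square: rear edge at tool x=28.3 (28 expected), y offset 0.3, level. Next I carry it over, nose it in and feel for the bed.

```bash
cat >> h.py <<'E'
CO=np.array([555.9,34.77,20.]);CY=-0.2717
def pose(X,hh,th,y=0.):
    R=down(CY,th)@FLIP; F=CO+down(CY)@np.array([X,y,hh])
    return F-R@np.array([-91.7,.3,34.7]),R
def st():
    s=sensors.read_state();f=down(CY).T@np.array(s["force"]);return s,f
def where(th): # front edge in cradle frame from actual pose
    s,f=st();R=np.array(s["eef_rot"]);F=np.array(s["eef_pos"])+R@np.array([-91.7,.3,34.7])
    fr=down(CY).T@(F-CO);print("t %.2f"%s["t"],"front",fr.round(2),"f",f.round(1),"m",np.round(s["wrist_torque"],2),"grip",round(s["grip_width"],2));return fr,f
E
python3 - <<'E'
from h import *
th=np.radians(16)
for X,hh,t in[(0,80,th),(0,0,th),(72,0,th),(72,0,0),(54,0,0)]: print(ctrl.solve_ik(*pose(X,hh,t)) is not None)
ctrl.move_ptp(*pose(0,80,th)); where(th)
ctrl.move_l(*pose(0,8,th),vel=150); ctrl.hold(.2);where(th)
ctrl.move_l(pose(8,4,th)[0],vel=40,threshold=6)
print(ctrl.move_l(pose(9,-2,th)[0],vel=15,threshold=2.5)); where(th)
im,d=optics.grab_frame("scene");cv2.imwrite("pics/s1.png",cv2.resize(im[160:280,270:430,::-1],None,fx=5,fy=5,interpolation=cv2.INTER_CUBIC))
E
```

```text
True
True
True
True
True
t 8.17 front [ 0.38 -0.97 79.93] f [ 0.6 -0.9 -1.9] m [-0.03 -0.12  0.04] grip 22.81
t 9.00 front [1.33 0.13 9.47] f [-0.1  0.4 -1.2] m [-0.01 -0.17 -0.05] grip 22.54
True
t 9.73 front [ 8.42  0.04 -0.54] f [-0.3  0.1  4.3] m [-0.04 -0.24  0.01] grip 22.7
```

View pics/s1.png

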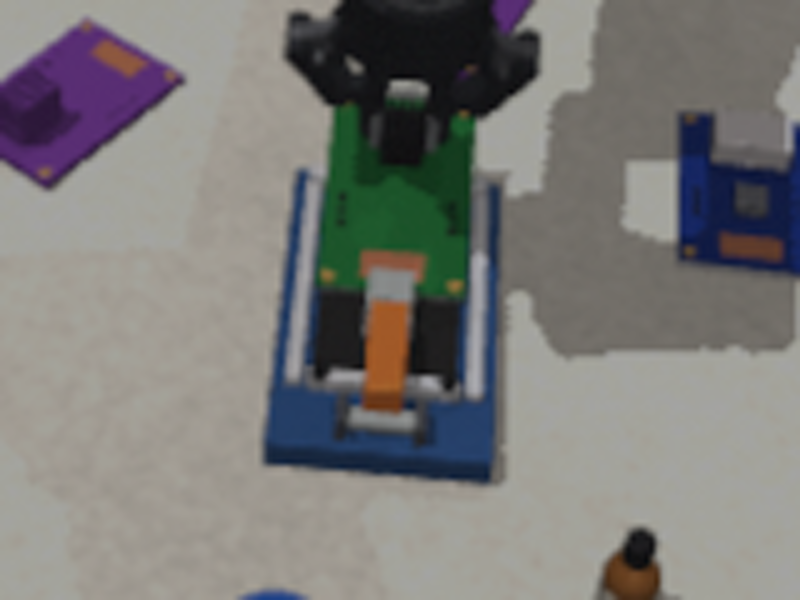

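The board's front edge is on the bed, centred under the toe plate at about (392,285), clear of the rails. Next I slide it in.

```bash
python3 - <<'E'
from h import *
th=np.radians(16)
for X in(25,40,50,59):
    r=ctrl.move_l(pose(X,-.3,th)[0],vel=35,threshold=14); fr,f=where(th)
    if r: print("stopped");break
else:
    ctrl.hold(.2);where(th)
    print(ctrl.move_l(pose(76,-.3,th)[0],vel=10,threshold=6)); where(th)
E
```

```text
t 10.09 front [10.23  0.08 -0.51] f [ 0.  -0.3  4.4] m [-0.11 -0.32 -0.03] grip 22.3
stopped
```

```bash
python3 - <<'E'
from h import *
th=np.radians(16)
for X in(13,18,25,32,40,50,59):
    r=ctrl.move_l(pose(X,-.1,th)[0],vel=25,threshold=14); fr,f=where(th)
    if r: print("stopped");break
E
```

```text
t 10.38 front [10.21  0.09 -0.73] f [-5.8 -0.4  9.4] m [0.13 0.52 0.04] grip 22.51
t 10.72 front [13.93  0.12 -0.83] f [-8.1 -0.3 12.7] m [ 0.28  0.94 -0.04] grip 22.61
t 11.16 front [21.14  0.22 -0.81] f [-7.6  0.1 10.7] m [ 0.31  0.86 -0.03] grip 22.82
t 11.59 front [28.23  0.23 -0.77] f [-7.3 -0.2  9.7] m [0.24 0.86 0.02] grip 22.36
t 11.92 front [30.87  0.29 -0.65] f [-2.2 -1.1  6. ] m [-0.02 -0.13  0.01] grip 22.81
stopped
```

```bash
python3 - <<'E'
from h import *
th=np.radians(16)
ctrl.hold(.2);where(th)
for X in(36,41,46,51):
    r=ctrl.move_l(pose(X,0.2,th)[0],vel=20,threshold=15); fr,f=where(th)
    if r: print("stopped")
im,d=optics.grab_frame("scene");a=cv2.resize(im[160:280,270:430,::-1],None,fx=3,fy=3,interpolation=cv2.INTER_CUBIC)
im,d,W=grabw("w3");b=cv2.resize(im[...,::-1],(576,360))[:,:,:];cv2.imwrite("pics/s2.png",cv2.resize(np.hstack([a,b[:,130:440]]),None,fx=1,fy=1)[:, :800])
E
```

```text
t 12.12 front [30.87  0.31 -0.63] f [-1.8  0.2  5.3] m [-0.04 -0.13 -0.  ] grip 22.66
t 12.37 front [30.82  0.32 -0.67] f [-1.5 -0.3  6.5] m [-0.04 -0.14 -0.01] grip 22.67
stopped
t 12.68 front [30.86  0.34 -0.64] f [-1.9 -0.5  6.4] m [-0.05 -0.14  0.02] grip 22.68
stopped
t 13.03 front [30.81  0.33 -0.63] f [-2.2 -0.1  6.7] m [-0.06 -0.1  -0.06] grip 22.6
stopped
t 13.44 front [30.81  0.32 -0.58] f [-2.1  0.   5.9] m [-0.03 -0.07 -0.04] grip 22.75
stopped
```

View pics/s2.png

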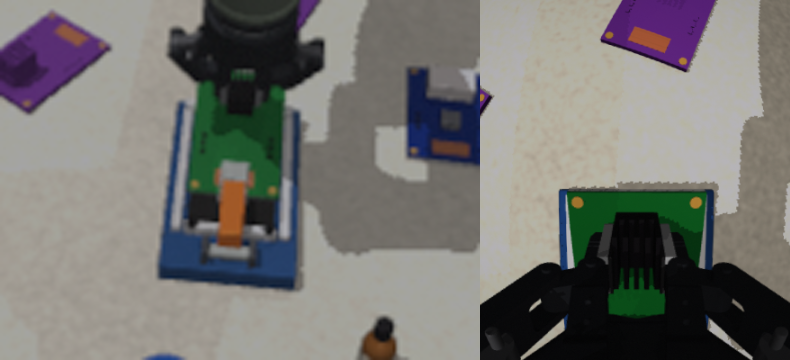

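Now the front's top corner is just meeting the toe slope (at rest, x≈32), while I am also pressing about 6 N on the bed. I'll relieve the bed load slightly and allow the lift force.

```bash
python3 - <<'E'
from h import *
th=np.radians(16)
ctrl.move_l(pose(30.8,0.2,th)[0],vel=15);ctrl.hold(.1);where(th)
for X in(36,41,46,51,56):
    r=ctrl.move_l(pose(X,0.3,th)[0],vel=20,threshold=24); fr,f=where(th)
    if r: print("stopped");break
E
```

```text
t 14.13 front [28.95  0.29 -3.18] f [ 1.  -0.   7.3] m [-0.14 -0.54 -0.03] grip 22.69
t 14.54 front [28.88  0.28 -3.42] f [-7.3 -0.6 15.6] m [ 0.34  1.11 -0.08] grip 23.01
t 14.94 front [28.63  0.37 -3.97] f [-18.5  -1.7  23. ] m [ 0.76  2.74 -0.08] grip 22.36
t 15.34 front [28.7   0.21 -4.46] f [-26.8  -1.8  28.9] m [ 1.08  4.3  -0.11] grip 22.76
t 15.74 front [29.08  0.24 -4.62] f [-35.4  -1.2  37.2] m [ 1.48  5.85 -0.09] grip 22.71
t 16.14 front [29.65  0.23 -4.71] f [-43.3  -2.6  43.9] m [ 1.83  7.29 -0.07] grip 22.53
```

```bash
python3 - <<'E'
from h import *
def tilt():
    s=sensors.read_state();B=down(CY).T@np.array(s["eef_rot"])@np.linalg.inv(FLIP);print("tilt",np.degrees(np.arctan2(B[0,2],B[2,2])).round(2),"yaw",np.degrees(np.arctan2(B[1,0],B[0,0])).round(2),"roll",np.degrees(B[2,1]).round(2), (down(CY).T@(np.array(s["eef_pos"])-CO)).round(2), (down(CY).T@(pose(30,0,np.radians(16))[0]-CO)).round(2))
tilt()
s=sensors.read_state();p=np.array(s["eef_pos"])
ctrl.move_l(p+down(CY)@np.array([-6,0,0.]),vel=40);ctrl.hold(.1)
where(0);tilt()
im,d=optics.grab_frame("scene");a=cv2.resize(im[160:280,270:430,::-1],None,fx=3,fy=3,interpolation=cv2.INTER_CUBIC)
im,d,W=grabw("w4");b=cv2.resize(im[...,::-1],(576,360));cv2.imwrite("pics/s3.png",np.hstack([a,b[:,130:440]]))
s=sensors.read_state();T=(W-np.array(s["eef_pos"]))@np.array(s["eef_rot"]);h=cv2.cvtColor(im,cv2.COLOR_RGB2HSV)
g=(h[...,0]>40)&(h[...,0]<85)&(h[...,1]>90)&(T[...,2]>5)&(T[...,2]<55)&(np.hypot(T[...,0],T[...,1])<70)
P=T[g];A=np.c_[P[:,:2],np.ones(len(P))];print("plane",np.linalg.lstsq(A,P[:,2],rcond=None)[0],P.min(0),P.max(0),len(P))
E
```

```text
tilt 22.7 yaw 0.23 roll -0.3 [-41.54  -0.15  62.7 ] [-48.58  -0.3   58.63]
t 17.02 front [26.73  0.04 -1.67] f [-1.2  0.2 -3.6] m [0.09 0.02 0.05] grip 22.93
tilt 19.93 yaw 0.1 roll -0.15 [-47.65  -0.29  62.21] [-48.58  -0.3   58.63]
plane [ 3.61720158e-02 -1.22749661e-03  2.89298998e+01] [-66.85521983 -44.89765236   5.00013024] [27.04308781 40.57659779 48.22821588] 8545
```

View pics/s3.png

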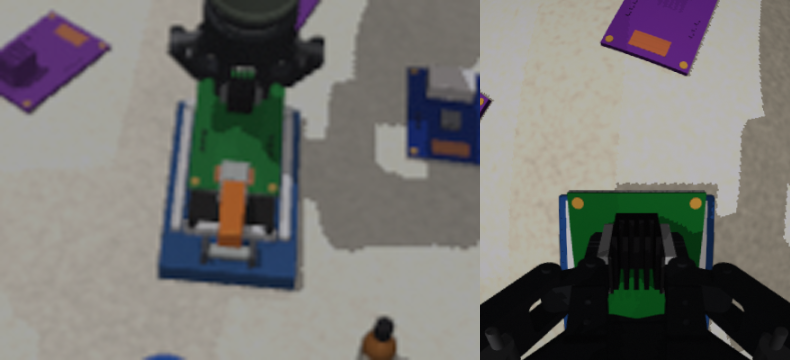

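Keeping rot=None let the tilt drift to 22°, so I was pressing into the bed, and the board slipped about 2° in the grip. I'll update the grasp model, grip harder and command the orientation explicitly.

```bash
cat >> h.py <<'E'
FT=np.array([-92.7,.3,31.4]);SL=0.0362
def pose(X,hh,th,y=0.):
    R=down(CY,th+SL)@FLIP; return CO+down(CY)@np.array([X,y,hh])-R@FT,R
def where(th=0):
    s,f=st();R=np.array(s["eef_rot"]);fr=down(CY).T@(np.array(s["eef_pos"])+R@FT-CO);B=down(CY).T@R@FLIP
    print("t %.2f"%s["t"],"front",fr.round(2),"tilt",np.degrees(np.arctan2(B[0,2],B[2,2])-SL).round(2),"f",f.round(1),"m",np.round(s["wrist_torque"],2));return fr,f
E
python3 - <<'E'
from h import *
th=np.radians(16)
where()
ctrl.gripper_to(20,115)
ctrl.move_l(*pose(22,3,th),vel=40);ctrl.hold(.15);where()
for X in(28,34,39,44,49,54):
    r=ctrl.move_l(*pose(X,0.8,th),vel=20,threshold=18); fr,f=where()
    if r: print("stopped");break
E
```

```text
t 17.12 front [28.82  0.07  1.2 ] tilt 17.84 f [-0.6 -0.2 -4. ] m [-0.01  0.05  0.02]
t 17.87 front [22.95  0.1   3.59] tilt 15.91 f [-0.4 -0.7 -2. ] m [-0.03 -0.17 -0.01]
t 18.33 front [28.07 -0.06  0.6 ] tilt 16.02 f [-0.2  0.  -3. ] m [-0.1  -0.13 -0.01]
t 18.78 front [31.11 -0.04 -0.08] tilt 16.38 f [-5.1 -0.6  0.1] m [0.2  0.78 0.  ]
t 19.18 front [ 3.192e+01 -1.000e-02 -3.800e-01] tilt 16.91 f [-13.5  -0.    7.7] m [0.47 2.19 0.02]
t 19.58 front [ 3.253e+01  1.000e-02 -6.800e-01] tilt 17.47 f [-21.8  -1.   13.9] m [ 0.88  3.48 -0.03]
t 19.98 front [32.81  0.06 -0.94] tilt 18.06 f [-31.3  -1.3  21.8] m [ 1.25  5.08 -0.04]
t 20.32 front [43.77  0.34 -0.66] tilt 17.27 f [1.6 0.6 1.6] m [-0.2  -0.68  0.02]
stopped
```

```bash
cat >> h.py <<'E'
def slip(name):
    im,d,W=grabw(name);s=sensors.read_state();T=(W-np.array(s["eef_pos"]))@np.array(s["eef_rot"]);h=cv2.cvtColor(im,cv2.COLOR_RGB2HSV)
    g=(h[...,0]>40)&(h[...,0]<85)&(h[...,1]>90)&(T[...,2]>24)&(T[...,2]<34)&(np.hypot(T[...,0],T[...,1])<70)
    P=T[g];A=np.c_[P[:,:2],np.ones(len(P))];k=np.linalg.lstsq(A,P[:,2],rcond=None)[0]
    g=P[np.abs(P[:,2]-A@k)<1.5];A=np.c_[g[:,:2],np.ones(len(g))];print("plane",np.linalg.lstsq(A,g[:,2],rcond=None)[0],"rear",np.percentile(g[:,0],99.5),len(g))
    return im
E
python3 - <<'E'
from h import *
where();b=cv2.resize(slip("w5")[...,::-1],(576,360))
im,d=optics.grab_frame("scene");a=cv2.resize(im[170:270,280:413,::-1],(480,360),interpolation=cv2.INTER_CUBIC)
cv2.imwrite("pics/s4.png",np.hstack([a,b[:,130:440]]))
W=world("scene",d);q=(W-CO)@down(CY);h=cv2.cvtColor(im,cv2.COLOR_RGB2HSV)
o=(h[...,0]<20)&(h[...,1]>130)&(abs(q[...,1])<12)&(q[...,2]>20)&(q[...,0]>-20)&(q[...,0]<110);P=q[o];print("arm x,z",len(P),np.polyfit(P[:,0],P[:,2],1),P[:,0].min(),P[:,0].max())
E
```

```text
t 20.32 front [43.77  0.34 -0.66] tilt 17.27 f [1.6 0.6 1.6] m [-0.2  -0.68  0.02]
plane [ 4.41760681e-02 -1.85700329e-03  2.91144178e+01] rear 26.50278876361348 8213
arm x,z 154 [-0.1370272  43.21060694] 42.56878362070038 101.37851757066055
```

View pics/s4.png

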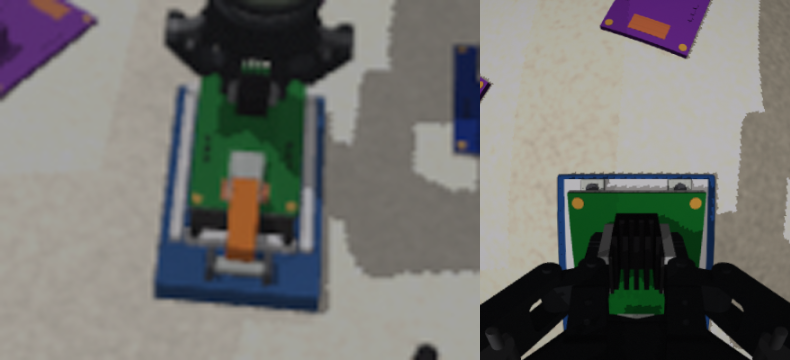

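The arm is lifted about 0.14 rad with the board's front edge under it, and the board's rear is nearly past the clips. I'll carry on to feel for the stop.

```bash
cat >> h.py <<'E'
FT=np.array([-92.96,.3,30.7]);SL=0.044
E
python3 - <<'E'
from h import *
th=np.radians(16)
for X in(45,50,55,60):
    r=ctrl.move_l(*pose(X,0.8,th),vel=25,threshold=12); fr,f=where()
    if r: print("stopped");break
else:
    for X in np.arange(62,80,2.):
        r=ctrl.move_l(*pose(X,0.8,th),vel=15,threshold=6); fr,f=where()
        if r: print("stop");break
slip("w6")
E
```

```text
t 20.67 front [44.45  0.18  0.34] tilt 16.04 f [ 1.4  1.1 -2.7] m [ 0.11 -0.4   0.01]
t 20.89 front [44.19  0.27 -0.22] tilt 16.59 f [-0.4 -0.1  4. ] m [-0.06 -0.26  0.  ]
stopped
plane [ 4.55084889e-02 -9.82959638e-04  2.91109765e+01] rear 26.550880571437364 8192
```

Friction makes this self-lock: the bed drags on the front edge and the arm's compliance pitches it down harder. I'll carry the front edge just clear of the bed instead.

```bash
python3 - <<'E'
from h import *
th=np.radians(16)
ctrl.move_l(*pose(43.5,3,th),vel=20);ctrl.hold(.1);where()
h=2.5
for X in np.arange(47,80,3.):
    r=ctrl.move_l(*pose(X,h,th),vel=25 if X<60 else 12,threshold=12 if X<60 else 6); fr,f=where()
    if r: print("stopped",X);break
    h+= .7 if f[2]>-3 else 0
E
```

```text
t 21.36 front [41.59 -0.37  1.36] tilt 16.22 f [-1.2 -0.1 -7.9] m [ 0.01  0.14 -0.01]
t 21.65 front [43.52 -0.26  1.06] tilt 16.46 f [-4.8 -0.7 -4.4] m [ 0.13  0.88 -0.03]
t 21.92 front [46.44 -0.16  1.05] tilt 16.47 f [-5.9  0.4 -4.5] m [ 0.22  0.87 -0.01]
t 22.18 front [49.39 -0.11  1.05] tilt 16.47 f [-6.6  0.  -5. ] m [ 0.22  0.89 -0.02]
t 22.45 front [52.25 -0.07  0.98] tilt 16.49 f [-7.1  0.1 -4.2] m [ 0.23  0.91 -0.07]
t 22.72 front [55.19 -0.08  0.97] tilt 16.5 f [-6.7  0.4 -4.3] m [ 0.23  0.94 -0.01]
t 23.12 front [57.99 -0.08  0.95] tilt 16.52 f [-6.7  0.5 -4.6] m [0.23 0.94 0.01]
t 23.52 front [ 6.088e+01 -1.000e-02  9.200e-01] tilt 16.53 f [-6.3 -0.5 -4. ] m [0.28 0.99 0.  ]
t 23.92 front [ 6.38e+01 -2.00e-02  8.70e-01] tilt 16.54 f [-6.4 -0.6 -3.5] m [ 0.29  1.   -0.03]
t 24.32 front [ 6.675e+01 -2.000e-02  8.900e-01] tilt 16.55 f [-6.8  0.9 -3.5] m [0.2  1.03 0.02]
t 24.72 front [ 6.91e+01 -1.00e-02  8.10e-01] tilt 16.63 f [-8.9 -0.7 -2.8] m [0.37 1.28 0.06]
t 25.01 front [ 6.843e+01 -6.000e-02 -1.600e-01] tilt 17.06 f [-0.6  1.1  0.6] m [-0.05 -0.48  0.  ]
stopped 77.0
```

Steady −6.5 N while sliding, then the stop bar at front ≈69 mm (a bar face about 5 mm past the mark, which is in range). Next I lower the heatsink end.

```bash
python3 - <<'E'
from h import *
slip("w7")
for t,h in((13,1.5),(9,1.2),(5,1.),(2.5,.8),(1,.8),(0,.6)):
    r=ctrl.move_l(*pose(68.8,h,np.radians(t)),vel=40,threshold=15);where()
    if r: print("stopped");break
slip("w8")
E
```

```text
plane [ 4.58375879e-02 -1.08270131e-03  2.91100430e+01] rear 26.4871240129112 7035
t 25.31 front [66.3   0.19  0.66] tilt 13.29 f [-5.8  1.3 -4.2] m [0.3  0.64 0.03]
t 25.63 front [68.41 -0.16  0.84] tilt 9.14 f [-2.3  1.1 -7.4] m [0.1  0.33 0.01]
t 25.96 front [68.6  -0.2   0.85] tilt 5.15 f [-0.7  0.3 -7.1] m [0.03 0.38 0.03]
t 26.22 front [68.46 -0.15  0.75] tilt 2.65 f [-2.4 -0.9 -5.6] m [ 0.06  0.6  -0.02]
t 26.47 front [ 6.902e+01 -3.000e-02  8.500e-01] tilt 1.05 f [ 0.5 -0.4 -7.1] m [0.02 0.3  0.05]
t 26.72 front [6.922e+01 3.000e-02 8.500e-01] tilt 0.0 f [ 0.1 -0.  -7. ] m [-0.02  0.21 -0.06]
plane [ 3.24812648e-02 -9.61941452e-04  2.89571179e+01] rear 26.944229257983405 7573
```

```bash
cat >> h.py <<'E'
FT=np.array([-92.6,.3,31.7]);SL=0.0325
E
python3 - <<'E'
from h import *
where()
ctrl.move_l(*pose(68.8,.7,0),vel=20,threshold=12);where()
for X,v,th in((64,20,12),(59,20,10),(57,12,7),(55,10,7),(53,10,7),(51,8,7),(49,8,7)):
    r=ctrl.move_l(*pose(X,.5,0),vel=v,threshold=th);where()
    if r: print("stopped",X);break
slip("w9")
E
```

```text
t 26.77 front [ 6.881e+01 -1.000e-02 -1.500e-01] tilt 0.67 f [ 0.5  0.4 -8.4] m [ 0.01  0.19 -0.01]
t 27.02 front [6.888e+01 3.000e-02 7.800e-01] tilt -0.01 f [ 0.4  0.  -6.9] m [ 0.04  0.28 -0.01]
t 27.41 front [6.391e+01 5.000e-02 6.000e-01] tilt -0.0 f [ 1.5  0.4 -7.4] m [0.06 0.11 0.01]
t 27.81 front [ 5.835e+01 -1.000e-02  2.500e-01] tilt 0.06 f [ 0.8  0.3 -7.1] m [ 0.06  0.22 -0.  ]
t 28.12 front [56.86 -0.    0.46] tilt 0.01 f [ 2.2 -0.1 -7.2] m [ 0.02  0.12 -0.04]
t 28.48 front [54.88 -0.    0.49] tilt 0.01 f [ 1.2  0.9 -8.2] m [0.08 0.18 0.02]
t 28.82 front [5.391e+01 2.000e-02 8.900e-01] tilt -0.12 f [ 4.3 -0.5 -9.2] m [-0.15 -0.5   0.08]
t 29.23 front [5.386e+01 1.000e-02 1.610e+00] tilt -0.35 f [  9.   -0.4 -12.6] m [-0.35 -1.11  0.08]
t 29.62 front [5.385e+01 5.000e-02 2.520e+00] tilt -0.59 f [ 12.1  -1.  -14.6] m [-0.64 -1.69  0.11]
plane [ 3.75891703e-02 -1.31948127e-03  2.89380241e+01] rear 26.487551749565306 7295
```

Home against the wall at 53.9 (54 expected). I'll press it lightly down, release, retreat and check.

```bash
python3 - <<'E'
from h import *
ctrl.move_l(*pose(53.0,.3,0),vel=20);where()
print(ctrl.move_l(*pose(53.0,-1.5,0),vel=8,threshold=10));where()
ctrl.gripper_to(44);where()
s=sensors.read_state();p=np.array(s["eef_pos"]);R=np.array(s["eef_rot"])
ctrl.move_l(p+[0,0,45],R,vel=80)
u=down(CY)
ctrl.move_ptp([530,38,200],down(CY)@FLIP)
im,d,W=grabw("wf");q=(W-CO)@u;h=cv2.cvtColor(im,cv2.COLOR_RGB2HSV)
g=(h[...,0]>40)&(h[...,0]<85)&(h[...,1]>90)&(abs(q[...,0])<80)&(abs(q[...,1])<60)&(q[...,2]<15)
P=q[g];A=np.c_[P[:,:2],np.ones(len(P))];print("plane",np.linalg.lstsq(A,P[:,2],rcond=None)[0],cv2.minAreaRect(P[:,:2].astype(np.float32)),np.percentile(P,[.5,99.5],axis=0))
im2,_=optics.grab_frame("scene");a=cv2.resize(im2[170:270,280:413,::-1],(480,360),interpolation=cv2.INTER_CUBIC)
b=cv2.resize(im[120:320,240:400,::-1],(288,360));cv2.imwrite("pics/s5.png",np.hstack([a,b]));print(sensors.read_state()["t"])
E
```

```text
t 30.02 front [5.397e+01 4.000e-02 1.080e+00] tilt -0.11 f [ 4.9 -0.9 -4.8] m [-0.22 -0.35  0.09]
True
t 30.29 front [53.96  0.09 -0.1 ] tilt -0.09 f [0.3 0.6 5.8] m [0.08 0.51 0.03]
t 30.63 front [53.6  -0.46 -1.56] tilt -0.06 f [0.2 0.8 0.3] m [-0.06 -0.02  0.  ]
plane [-2.04942432e-03 -1.48184224e-04  5.58909149e+00] ((-3.383556365966797, 0.1349639892578125), (122.89701080322266, 81.63224029541016), 0.09114277362823486) [[-64.37408727 -39.69573964   3.37737162]
 [ 53.67304877  39.72602449   7.66056141]]
31.9333
```

View pics/s5.png

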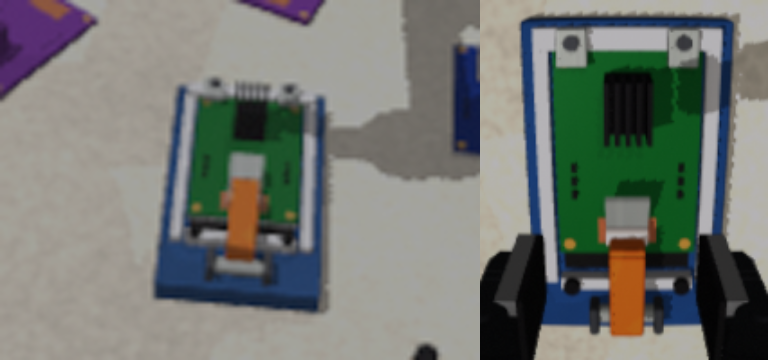

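The board lies flat (0.1° slope) and square under both clips. Its front edge is at about 53.9 mm (54 expected), and the nose is on the copper pad. Time is 32 s, so I'm handing it in.

```bash
python3 -c "
from plant import ctrl;print(ctrl.finish_job())"
```

```text
the job is handed in; nothing more can be done
None
```

The green board is in the cradle, flat and home under both clips with the hold-down arm bearing on it, handed in at about 32 s; on the way in it jammed under the arm and took up to about 44 N of push before I carried its front edge clear of the bed.

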